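# Open the blue tin lane on the interlocked lever bank

## Task

Open the blue tin lane: slide the lock frame sideways by its black handle until the notch in its red plate stands in front of the blue lever, then throw the blue lever fully away from the robot to its stop. The yellow lever is blocked by the red plate and must be left where it is; finish with both released.

Things in the scene. Friction and masses are not known exactly. Their poses are not given: they have to be found in the camera images.
- bank: Lever bank fixed to the bench: a green flat housing 200 x 350 x 30 mm. Its frame: x away from the robot (the way levers are thrown), y along the bank to its left, z up; turned up to 0.35 rad about z. The origin lies on the bench under the middle of the lever row; the housing runs from x = -75 to +125 mm and y = -175 to +175 mm in this frame. The levers stand on it at y = +40 and -40 mm, which colour on which side varies.
- lock_frame (a joint): Slide of the lock frame along the bank's y, -0.048 to +0.048 m, 0 in the middle, growing to the bank's +y; it starts near the middle, resists with about 2 N and stays where left. At about +0.040 or -0.040 its notch faces the lever on that side. A thrown lever holds it.
- lock_handle (a point): Centre of the top of the lock frame's upright handle, a black square post 24 x 24 mm with a red cap, 120 mm above the bench; the free post reaches 70 mm down from this point to an aluminium rail (its top 50 mm above the bench). It is 100 mm beyond the lever row (bank x = +100 mm), in line with the notch. Aluminium end plates 124 mm long along x and reaching 96 mm above the bench stand 118 mm either side of it and move with it.
- lock_notch (a point): Middle of the notch in the lock frame's red plate. The plate is upright, 10 mm thick, spans 74 to 96 mm above the bench, stands right above the lever pivots and runs along the bank's y, 118 mm to each side; the notch in it is 40 mm wide and open over its whole height. A lever stem (10 mm thick) passes only where the notch is.
- blue_slot (a point): Fixed point where the blue lever's stem crosses the red plate, 85 mm above the bench: bring the notch here (within 16 mm along the bank).
- blue_lever (a joint): Angle of the blue lever, 0 (leaning 0.5 rad towards the robot) to 1.0 rad (leaning 0.5 rad away, its stop). Starts below 0.08, takes 1 to 2 N at its grip, stays where it is left; with the red plate in its way it stops at about 0.2.
- blue_lever_tip (a point): Centre of the blue lever's cross grip, a blue cylinder 36 mm long along the bank's y and 22 mm thick, on a steel stem 85 mm from the pivot. The pivot is 45 mm above the bench at bank x = 0, so the grip's centre is about 120 mm high at both ends of its throw and 130 mm in the middle, and travels 82 mm along the bank's x.
- yellow_lever (a joint): Angle of the yellow lever, alike but with a yellow grip, 80 mm beside the blue one; same meaning. Starts below 0.08; leave it.

How it is judged:
By the outcome, as a careful person would: the job done as asked, in the order asked, and still so for the second after the job is handed in, with the robot touching nothing.
It also fails if it takes over 43 s, if anything falls off the work surface, if the arm or the gripper's body presses on something with over 40 N, if the wrist force passes 120 N, or if a joint passes its speed limit or range.

## Robot

A 6-joint arm with a two-finger parallel gripper is mounted at the origin on the work surface. World frame = base frame: x ahead of the robot, y to its left, z up, the work surface at z = 0. Lengths are in m, angles in rad, forces in N, time in s.
With the tool pointing down it reaches from about 0.25 to 0.775 m from the base axis. Payload 4 kg.
Tool frame: the origin (TCP) lies between the finger pads; the fingertips stand 14 mm ahead of it and the grasp point (between the pads) lies 5 mm behind it; z points along the fingers, y is the line along which they close (so a half turn about z gives the same grasp; the last joint's range is limited). The gripper opens to 94 mm and grips with 3 to 60 N. Pads are 16 mm wide; open, the fingers measure 119 mm over their backs; the gripper's body (75 mm by 177 mm) begins 78 mm behind the grasp point.
Start: joints at [1.065, 0.087, 1.371, -0, 1.684, -0.103], TCP at [0.216, 0.506, 0.22] pointing down, gripper open.
Joint ranges: [-3.1, 3.1], [-0.76, 2.03], [0.27, 2.55], [-1.08, 4.22], [0.17, 2.65], [-2.57, 2.57]. Speed limits (rad/s): [2.79, 2.79, 3.14, 3.14, 3.14, 3.14].

## Interface

Orientations are given as [roll, pitch, yaw] about the fixed x, y, z axes, in that order (R = Rz(yaw) Ry(pitch) Rx(roll)).
In Python, from bench import robot, snapshot gives the robot as it stands.
- The arm moves only by the tool carry_out, never from a script. Its argument "motion" is text: rows parted by semicolons, each of 4 numbers parted by spaces: the shift along the tool's x, y, z each as a share of 0.15 m, from -1 to 1, then the turn about the tool's z as a share of 180 degrees, from -1 to 1. A call has exactly 8 rows; each row is the pose to reach, as a shift and turn from the pose commanded when the call began, along the tool's axes at that moment, turning the shorter way round; what a row does not reach only later rows make up. A row lasts 1/10 s, in which the tool goes at most 50 mm and 8.59 degrees, less where a joint would pass 70% of its speed; a pose out of reach is approached as far as the arm can. A call with a number of a shift or a turn outside -1 to 1 is refused whole. A call with a gripper value outside its range is refused whole. "grip" is the opening, from -1 (shut) to 1 (fully open), set as the call begins (left out, the last holds). The fingers move at their own pace and stop on an object; the grip force is fixed at half the most. Time passes only in rows, so rows that repeat a pose let the fingers close, or fill a call up. It gives the time, the measured TCP pose, the force, the opening and the grip force at its end, in the units of the state.
- robot.get_obs(): the state, without advancing time (a new reading comes with each control period).
- snapshot(name): name is "side" or "top"; returns a dict with "image" (480x640x3 uint8, red, green, blue), "fx", "fy", "cx", "cy" (pixels), "distortion" ([k1, k2, p1, p2, k3] as OpenCV has them; the pictures are not rectified), "pose" (4x4, takes a point from camera to world coordinates). Camera axes: x right, y up, looking along -z (the intrinsics and any distortion apply to the point x, -y, -z); pixel columns grow to the right and rows downward; lengths in m; the calibration is good to about 2 mm. A picture is of the moment at which its call begins. There is no depth.
- robot.close_job(): hands the job in; it is judged then, once.
The state is a dict: "time": time; "joint_positions": joint angles; "qvel": joint speeds; "joint_torque": joint torques, N m; "tool_pos": TCP position; "ee_rot": TCP orientation; "wrist_force": force on the tool from outside, world axes, zero at the start; "wrist_torque": the same for the moment, N m; "width": finger opening in m; "finger_force": force on a finger pad.
Only numpy, scipy, OpenCV 4.12 (cv2) and the standard library are available. Lean on these libraries where they do the work, as an engineer would, in place of code of your own. Each camera call takes 0.05 s, during which the arm holds its last target. There are 200 camera calls.

## Working session

There is one attempt and no reset: what is moved stays moved. The work goes in short steps, Python scripts to look and compute and a tool call to move; the robot and the scene stay as the last step left them, time stands still between calls to the robot, and variables do not carry over. Pictures are saved under pics/ and viewed, at most 10 in all, crops included, and the job is handed in when it is done.

Besides the shell and the picture viewer there is one more tool, called after "Request:" as name(argument=value, ...) on one line, values as JSON. carry_out: Moves the arm, as the interface text tells. Shift numbers are shares of 0.15 m and turn numbers shares of 180 degrees, none past 1 either way. Its arguments: {"type":"object","properties":{"motion":{"type":"string"},"grip":{"type":"number"}},"required":["motion"]}

```bash
mkdir -p pics; cat > h.py <<'E'
import numpy as np, cv2
from bench import robot, snapshot
def ray(s,uv):
    K=np.array([[s['fx'],0,s['cx']],[0,s['fy'],s['cy']],[0,0,1.]])
    n=cv2.undistortPoints(np.array([[uv]],float),K,np.array(s['distortion'],float))[0,0]
    P=np.array(s['pose']); d=P[:3,:3]@np.array([n[0],-n[1],-1.]); return P[:3,3],d
def onz(s,uv,z):
    o,d=ray(s,uv); return o+d*(z-o[2])/d[2]
def snap(name,tag):
    s=snapshot(name); cv2.imwrite(f'pics/{tag}.png',s['image'][:,:,::-1]); return s
def blobs(s,lo,hi,amin=30):
    h=cv2.cvtColor(s['image'],cv2.COLOR_RGB2HSV); m=cv2.inRange(h,np.array(lo),np.array(hi))
    n,l,st,c=cv2.connectedComponentsWithStats(m)
    return [(st[i][4],tuple(st[i][:4]),c[i].round(1)) for i in range(1,n) if st[i][4]>=amin]
E
python3 - <<'E'
from h import *
for n in('top','side'):
    s=snap(n,n+'0'); print(n,np.round(s['pose'],3).tolist())
    for nm,lo,hi in(('blue',(100,120,50),(130,255,255)),('yel',(22,120,80),(35,255,255)),('red',(0,130,70),(8,255,255)),('red2',(172,130,70),(180,255,255)),('green',(40,60,30),(90,255,255))):
        print(nm,[(a,tuple(map(int,b)),c.tolist(),onz(s,c,.12).round(3).tolist()) for a,b,c in blobs(s,lo,hi)])
o=robot.get_obs();print(o['tool_pos'],o['ee_rot'],o['width'],o['time'])
E
```

```text
top [[-0.027, 0.98, -0.195, 0.454], [-0.999, -0.022, 0.029, 0.073], [0.024, 0.195, 0.98, 0.747], [0.0, 0.0, 0.0, 1.0]]
blue [(np.int32(238), (584, 35, 13, 51), [590.0, 60.0], [0.785, -0.294, 0.12]), (np.int32(1211), (199, 276, 41, 47), [219.5, 298.5], [0.514, 0.144, 0.12])]
yel [(np.int32(113), (577, 0, 10, 29), [581.3, 13.4], [0.85, -0.294, 0.12]), (np.int32(1096), (272, 299, 39, 42), [290.3, 319.4], [0.491, 0.072, 0.12])]
red [(np.int32(845), (171, 240, 85, 32), [212.7, 255.5], [0.559, 0.151, 0.12]), (np.int32(859), (290, 274, 87, 31), [333.1, 288.8], [0.521, 0.027, 0.12])]
red2 []
green [(np.int32(31353), (112, 146, 320, 231), [273.4, 271.0], [0.541, 0.088, 0.12]), (np.int32(456), (207, 158, 78, 26), [245.5, 170.3], [0.65, 0.116, 0.12]), (np.int32(496), (309, 185, 86, 28), [351.3, 198.8], [0.616, 0.005, 0.12])]
side [[-0.982, 0.138, -0.129, 0.478], [-0.188, -0.634, 0.75, 0.544], [0.022, 0.761, 0.649, 0.527], [0.0, 0.0, 0.0, 1.0]]
blue [(np.int32(264), (200, 89, 41, 31), [231.3, 100.5], [0.755, -0.228, 0.12]), (np.int32(783), (326, 278, 33, 37), [342.2, 296.1], [0.524, 0.146, 0.12]
[... 265 characters left out ...]
), [379.4, 311.8], [0.485, 0.159, 0.12])]
red [(np.int32(621), (336, 217, 41, 61), [353.6, 245.0], [0.524, 0.067, 0.12]), (np.int32(177), (238, 229, 28, 16), [251.0, 237.3], [0.636, 0.078, 0.12]), (np.int32(785), (273, 284, 53, 64), [299.5, 316.4], [0.559, 0.181, 0.12])]
red2 []
green [(np.int32(4715), (233, 237, 111, 106), [288.8, 289.2], [0.577, 0.148, 0.12]), (np.int32(22387), (141, 239, 295, 241), [298.1, 381.3], [0.544, 0.253, 0.12]), (np.int32(95), (347, 254, 16, 20), [355.1, 263.6], [0.518, 0.096, 0.12]), (np.int32(51), (315, 304, 12, 14), [320.8, 310.5], [0.541, 0.169, 0.12])]
[0.21540245 0.5055775  0.2184514 ] [-3.13969659e+00 -1.51649010e-04  2.73877766e+00] 0.09380565069607813 0.1
```

View pics/top0.png

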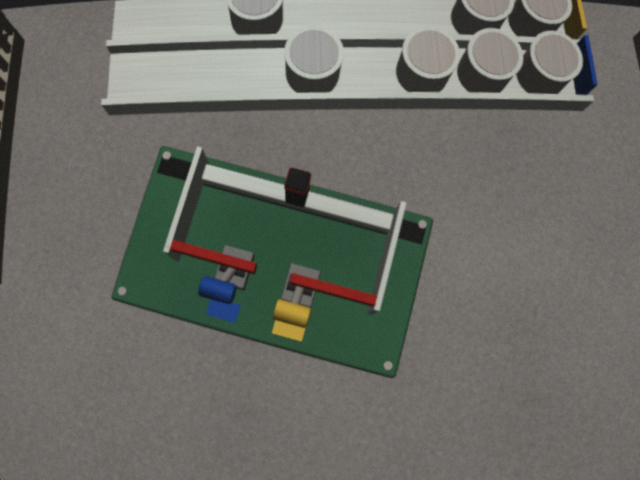

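View pics/side0.png

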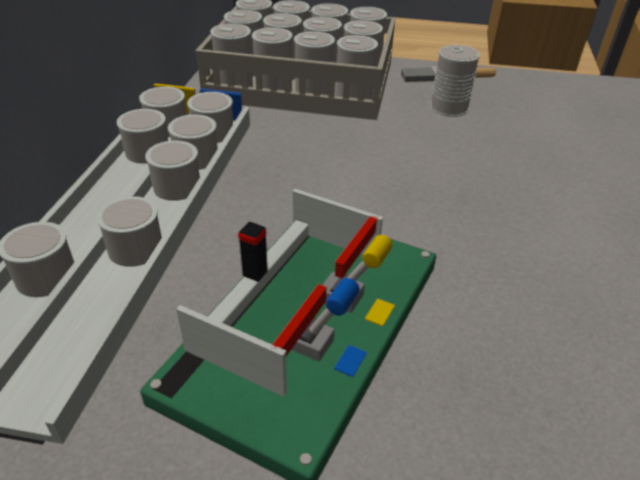

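The top view shows the green housing with corners at about (162,147), (432,218), (395,376), (113,298). The black handle's cap is at about (298,173), the blue grip at (217,290) on the bank's left, the yellow grip at (292,312), and the notch between the red bars at columns 256–290.

```bash
python3 - <<'E'
from h import *
s=snapshot('top'); g=snapshot('side')
h=cv2.cvtColor(s['image'],cv2.COLOR_RGB2HSV); m=cv2.inRange(h,np.array((40,60,30)),np.array((90,255,255)))
pts=np.argwhere(m)[:,::-1]; pts=pts[(pts[:,1]>130)]
hull=cv2.convexHull(pts.astype(np.int32))[:,0]
w=np.array([onz(s,p,.03)[:2] for p in hull])
(c,sz,a)=cv2.minAreaRect((w*1000).astype(np.float32)); print('rect',c,sz,a)
e=[(w[np.argmax(w@d)]) for d in map(np.array,((1,1.),(1,-1.),(-1,-1.),(-1,1.)))]; print(np.round(e,3).tolist())
def tri(a,b):
    o1,d1=ray(s,a);o2,d2=ray(g,b)
    t=np.linalg.lstsq(np.c_[d1,-d2],o2-o1,rcond=None)[0]; p,q=o1+d1*t[0],o2+d2*t[1]
    return (p+q)/2,np.linalg.norm(p-q)
print('blue',tri((217,290),(342.5,296)),'yel',tri((292,312),(377,250.5)),'cap',tri((298,180-3),(253,230.5)))
print('cap z.12',onz(s,(298,175),.12),onz(g,(253,230.5),.12))
r=np.radians(a if a<45 else a-90)
th=[t for t in (r,) ][0]
R=np.array([[np.cos(th),-np.sin(th)],[np.sin(th),np.cos(th)]])
o=np.array(c)/1000-R@[.025,0]; print('yaw',th,'origin',o)
inb=lambda p:(R.T@(np.array(p)[:2]-o)).round(4)
print('blue',inb(onz(s,(217,290),.12)),'yel',inb(onz(s,(292,312),.12)),'cap',inb(onz(s,(298,175),.12)))
print('notch edges',inb(onz(s,(256,265),.096)),inb(onz(s,(290,277),.096)))
E
```

```text
rect (569.4750366210938, 90.62332916259766) (346.41302490234375, 197.23089599609375) 73.17833709716797
[[0.713, 0.227], [0.614, -0.1], [0.428, -0.047], [0.526, 0.283]]
blue (array([0.5229827 , 0.1467065 , 0.12075133]), np.float64(0.0004872248743677823)) yel (array([0.4982424 , 0.07024602, 0.11964491]), np.float64(0.000706530997286359)) cap (array([0.64098179, 0.06034102, 0.11538131]), np.float64(0.0037872569613131885))
cap z.12 [0.64379334 0.06051041 0.12      ] [0.63715229 0.06625143 0.12      ]
yaw -0.29359340331500594 origin [0.54554478 0.09785817]
blue [-0.0359  0.0403] yel [-0.037 -0.04 ] cap [ 0.1049 -0.0073]
notch edges [0.0029 0.011 ] [ 0.0002 -0.0276]
```

```bash
python3 - <<'E'
import cv2
a=cv2.imread('pics/top0.png')[130:350,100:440]; cv2.imwrite('pics/c0.png',cv2.resize(a,None,fx=2.3,fy=2.3,interpolation=2))
E
```

```text
(no output)
```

View pics/c0.png

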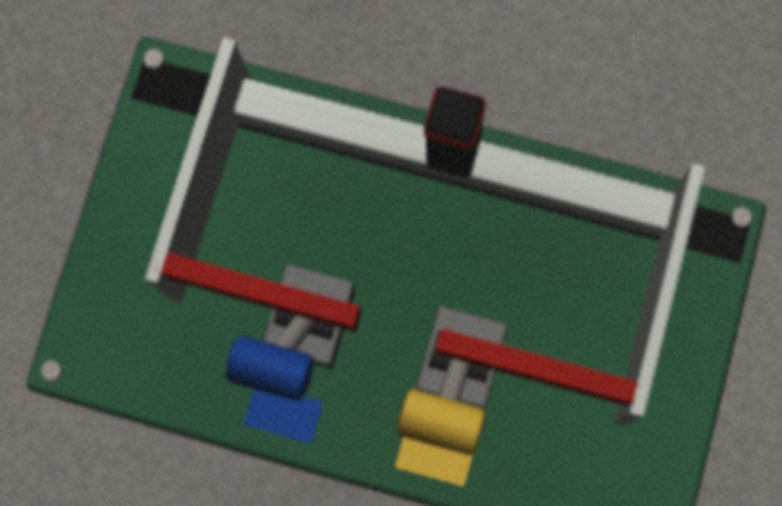

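The crop puts the centre of the handle's top at about (298,180). The bank yaw is about -0.29 and the origin about (0.5455, 0.098). The frame sits at about -0.008 with blue on +y, and the triangulated handle (0.640, 0.061) agrees. I'm approaching with the hand above the handle.

Request:
carry_out(motion="-0.12 -0.05 0 0;-0.24 -0.1 0 0;-0.36 -0.155 0 0;-0.48 -0.21 0 0;-0.6 -0.26 0 0;-0.72 -0.31 0 0;-0.84 -0.365 0 0;-0.94 -0.41 0 0", grip=0.2)

```text
time: 1.0
tool_pos: [0.3217, 0.3933, 0.2192]
ee_rot: [-3.141, -0.0, 2.738]
wrist_force: [-0.2, 0.6, 0.0]
width: 0.0562
finger_force: 0.0
```

Request:
carry_out(motion="-0.12 -0.05 0 0;-0.24 -0.1 0 0;-0.36 -0.155 0 0;-0.48 -0.21 0 0;-0.6 -0.26 0 0;-0.72 -0.31 0 0;-0.84 -0.365 0 0;-0.94 -0.41 0 0")

```text
time: 1.8
tool_pos: [0.4273, 0.2814, 0.2192]
ee_rot: [-3.141, -0.0, 2.738]
wrist_force: [0.2, 0.7, -0.2]
width: 0.0564
finger_force: 0.0
```

Request:
carry_out(motion="-0.12 -0.05 0 0;-0.24 -0.1 0 0;-0.36 -0.155 0 0;-0.48 -0.21 0 0;-0.6 -0.26 0 0;-0.72 -0.31 0 0;-0.84 -0.365 0 0;-0.94 -0.41 0 0")

```text
time: 2.6
tool_pos: [0.533, 0.1696, 0.2191]
ee_rot: [-3.141, -0.0, 2.738]
wrist_force: [0.4, 1.0, 0.3]
width: 0.0562
finger_force: 0.0
```

Request:
carry_out(motion="-0.12 -0.05 0 -0.01;-0.24 -0.1 0 -0.02;-0.36 -0.155 0 -0.03;-0.48 -0.21 0 -0.035;-0.6 -0.26 0 -0.035;-0.75 -0.33 0 -0.035;-0.94 -0.41 0 -0.035;-0.94 -0.41 0 -0.035")

```text
time: 3.4
tool_pos: [0.6399, 0.0555, 0.2182]
ee_rot: [-3.14, -0.0, 2.845]
wrist_force: [-0.1, 0.0, -0.1]
width: 0.0564
finger_force: 0.0
```

```bash
python3 - <<'E'
from h import *
o=robot.get_obs();print(o['tool_pos'],o['ee_rot'],o['width'],o['time'],o['joint_positions'])
y=o['ee_rot'][2]; d=np.array([.640,.061])-o['tool_pos'][:2]
print('need tool x,y shares',(d@[np.cos(y),np.sin(y)])/.15,(d@[np.sin(y),-np.cos(y)])/.15,'z',(o['tool_pos'][2]-.088)/.15)
snap('side','side1')
E
```

```text
[0.63986014 0.05551187 0.21820461] [-3.14034698e+00 -2.66812235e-04  2.84481743e+00] 0.05641763326583305 3.4 [-1.11460811e-03  2.95813290e-01  1.12965420e+00 -1.12584757e-03
  1.71674326e+00 -1.27529926e+00]
need tool x,y shares 0.00980794597202378 0.035260752502093005 z 0.8680307463633612
```

View pics/side1.png

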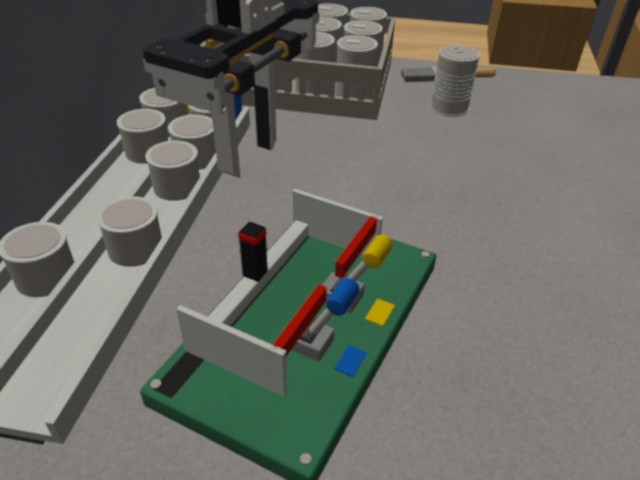

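The side view shows the fingers straddling above the post (post at 253,250, fingers at 228 and 265). I'll descend with a small correction, close and then slide.

Request:
carry_out(motion="0.01 0.035 0.1 0;0.01 0.035 0.22 0;0.01 0.035 0.35 0;0.01 0.035 0.5 0;0.01 0.035 0.62 0;0.01 0.035 0.74 0;0.01 0.035 0.86 0;0.01 0.035 0.86 0")

```text
time: 4.25
tool_pos: [0.6348, 0.0656, 0.0861]
ee_rot: [-3.14, -0.008, 2.85]
wrist_force: [0.2, 0.2, -1.5]
width: 0.0564
finger_force: 0.0
```

Request:
carry_out(motion="0 0 0 0;0 0 0 0;0 0 0 0;0 0 0 0;0 0 0 0;0 0 0 0;0 0 0 0;0 0 0 0", grip=-0.6)

```text
time: 5.05
tool_pos: [0.6386, 0.0638, 0.0915]
ee_rot: [3.141, 0.002, 2.849]
wrist_force: [-1.3, -0.8, 5.3]
width: 0.024
finger_force: 30.0
```

Request:
carry_out(motion="0 0.05 0 0;0 0.1 0 0;0 0.15 0 0;0 0.2 0 0;0 0.25 0 0;0 0.29 0 0;0 0.32 0 0;0 0.32 0 0")

```text
time: 5.85
tool_pos: [0.6527, 0.1108, 0.0915]
ee_rot: [3.141, 0.002, 2.849]
wrist_force: [0.6, 0.6, 5.3]
width: 0.0236
finger_force: 30.0
```

```bash
python3 - <<'E'
from h import *
s=snap('side','side2')
o=robot.get_obs();print(o['tool_pos'],o['width'],o['wrist_force'])
R=np.array([[.957,-.2894],[.2894*-1,.957]]);R=np.array([[.957,.2894],[-.2894,.957]])
print(R.T@(o['tool_pos'][:2]-[.5455,.0979]))
E
```

```text
[0.65270333 0.11079431 0.09146926] 0.02389308204600352 [0.86172619 1.33358766 3.90978076]
[0.09886197 0.0433645 ]
```

View pics/side2.png

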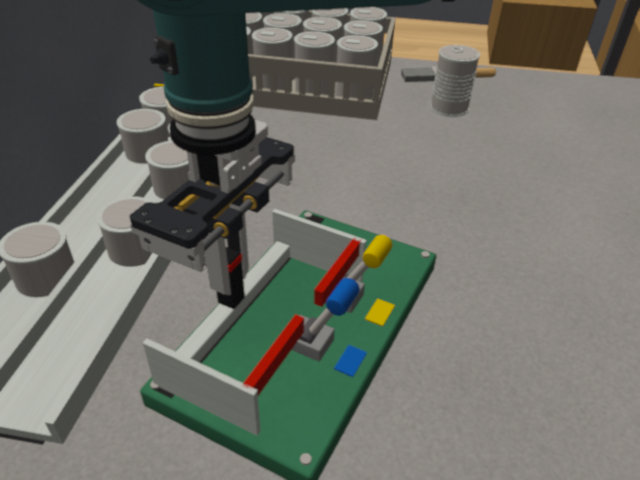

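The side view shows the notch around the blue stem (stem at 320,320, with plate ends at 318,300 and 300,320). Measured slide is about +0.040. Next I'll release, rise, and move to the robot side of the blue grip with the fingers shut.

Request:
carry_out(motion="0 0 0 0;0 0 0 0;0 0 0 0;0 0 -0.1 0;0 0 -0.25 0;0 0 -0.45 0;0 0 -0.65 0;0 0 -0.72 0", grip=0.2)

```text
time: 6.7
tool_pos: [0.6536, 0.1101, 0.2041]
ee_rot: [3.139, 0.007, 2.849]
wrist_force: [0.3, 0.5, 1.2]
width: 0.0564
finger_force: 0.0
```

Request:
carry_out(motion="0.1 0 0 0;0.25 0 0 0;0.4 0 0 0;0.55 0 0 0;0.7 0 0 0;0.85 0 0 0;1 0 0 0;1 0 0 0", grip=-1)

```text
time: 7.5
tool_pos: [0.5063, 0.154, 0.1986]
ee_rot: [3.141, -0.001, 2.85]
wrist_force: [0.4, 0.6, 0.4]
width: 0.0005
finger_force: 0.0
```

```bash
python3 - <<'E'
from h import *
s=snap('top','top3')
o=robot.get_obs();print(o['tool_pos'],o['ee_rot'],o['width'],o['wrist_force'])
R=np.array([[.957,.2894],[-.2894,.957]]);b=R.T@(o['tool_pos'][:2]-[.5455,.0979])
print(b,'x share',(b[0]+.085)/.15,'y',(.040-b[1])/.15,'z',(o['tool_pos'][2]-.119)/.15)
E
```

```text
[0.50767517 0.15358196 0.19860917] [3.14140913e+00 4.53462203e-04 2.84986496e+00] 0.0002969251529613375 [ 0.40197904 -0.06441531  0.97633722]
[-0.05231273  0.04234113] x share 0.2179151593178931 y -0.015607536190221233 z 0.530727809259571
```

View pics/top3.png

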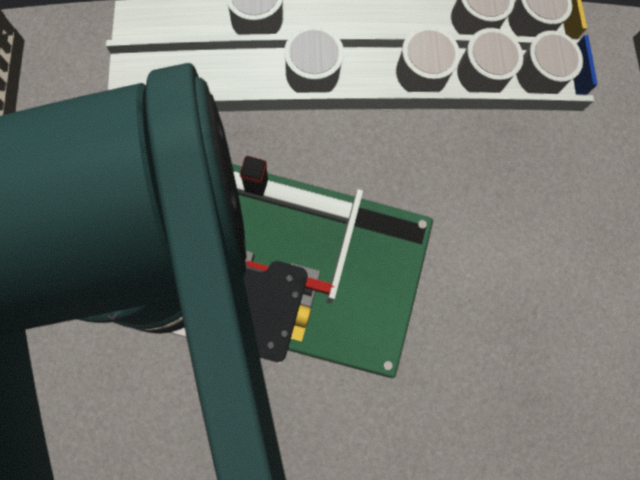

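The top view shows the released handle shifted left to (254,170), with the arm hiding the levers. I'll go behind the grip, descend and push.

Request:
carry_out(motion="0.11 -0.01 0 0;0.22 -0.015 0 0;0.22 -0.015 0.05 0;0.22 -0.015 0.16 0;0.22 -0.015 0.28 0;0.22 -0.015 0.4 0;0.22 -0.015 0.52 0;0.22 -0.015 0.53 0")

```text
time: 8.35
tool_pos: [0.4752, 0.1598, 0.1153]
ee_rot: [-3.138, -0.005, 2.848]
wrist_force: [-0.4, -0.9, -0.3]
width: 0.0006
finger_force: 0.0
```

Request:
carry_out(motion="-0.08 0 0 0;-0.16 0 0 0;-0.24 0 0 0;-0.32 0 0 0;-0.4 0 0 0;-0.48 0 0 0;-0.56 0 0 0;-0.6 0 0 0")

```text
time: 9.15
tool_pos: [0.563, 0.1343, 0.1182]
ee_rot: [-3.141, -0.001, 2.848]
wrist_force: [-2.1, 0.6, -0.1]
width: 0.0005
finger_force: 0.9
```

```bash
python3 - <<'E'
from h import *
s=snap('side','side4')
o=robot.get_obs();print(o['tool_pos'],o['ee_rot'],o['width'],o['wrist_force'])
R=np.array([[.957,.2894],[-.2894,.957]]);print(R.T@(o['tool_pos'][:2]-[.5455,.0979]))
E
```

```text
[0.5634862  0.13408693 0.11813636] [-3.14121610e+00 -4.31530606e-04  2.84803969e+00] 0.00043718116440105074 [-0.33386895  0.4162039  -0.5366438 ]
[0.0067403 0.0398361]
```

View pics/side4.png

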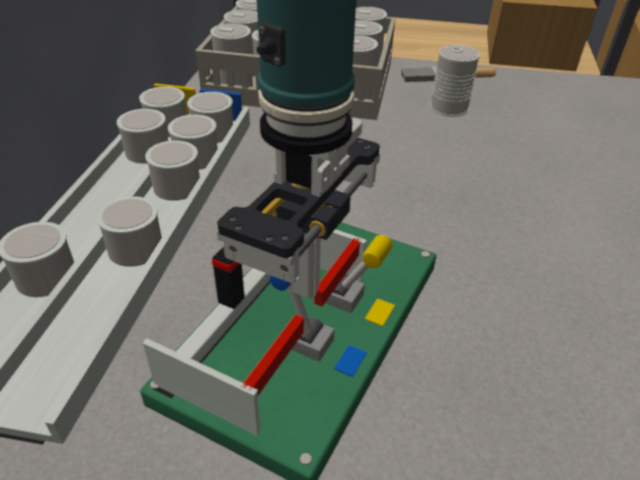

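The side view shows the blue stem through the notch and tilted past upright (blue grip at 280,283, behind the fingers). I'll push on slowly to the stop and watch the force.

Request:
carry_out(motion="-0.02 0 0 0;-0.04 0 0 0;-0.06 0 0 0;-0.08 0 0 0;-0.09 0 0 0;-0.1 0 0 0;-0.1 0 0 0;-0.1 0 0 0")

```text
time: 10.0
tool_pos: [0.5758, 0.1308, 0.1189]
ee_rot: [3.141, -0.002, 2.849]
wrist_force: [-4.1, 2.2, 1.1]
width: 0.0004
finger_force: 2.5
```

Request:
carry_out(motion="-0.01 0 0 0;-0.02 0 0 0;-0.02 0 0 0;-0.03 0 0 0;-0.03 0 0 0;-0.03 0 0 0;-0.03 0 0 0;-0.03 0 0 0")

```text
time: 10.8
tool_pos: [0.5766, 0.1306, 0.1187]
ee_rot: [-3.141, -0.01, 2.85]
wrist_force: [-13.6, 3.7, 5.2]
width: 0.0006
finger_force: 6.8
```

The force rose to 14 N with no further travel at the expected position, so the lever is at its stop. I'll back off and rise clear.

Request:
carry_out(motion="0.05 0 0 0;0.1 0 0 0;0.15 0 0 0;0.15 0 -0.15 0;0.15 0 -0.35 0;0.15 0 -0.55 0;0.15 0 -0.75 0;0.15 0 -0.85 0")

```text
time: 11.6
tool_pos: [0.5606, 0.1355, 0.2503]
ee_rot: [3.139, 0.006, 2.848]
wrist_force: [0.2, 0.3, 0.3]
width: -0.0001
finger_force: 0.0
```

Request:
carry_out(motion="0.15 0 0 0;0.3 0 0 0;0.45 0 0 0;0.6 0 0 0;0.75 0 0 0;0.9 0 0 0;1 0 0 0;1 0 0 0")

```text
time: 12.4
tool_pos: [0.4147, 0.1792, 0.2466]
ee_rot: [3.141, 0.001, 2.85]
wrist_force: [-0.4, -0.3, 0.1]
width: 0.0002
finger_force: 0.0
```

```bash
python3 - <<'E'
from h import *
s=snap('side','side5'); R=np.array([[.957,.2894],[-.2894,.957]])
for nm,lo,hi in(('blue',(100,120,40),(130,255,255)),('yel',(22,120,80),(35,255,255))):
    print(nm,[(int(a),c.tolist(),(R.T@(onz(s,c,.12)[:2]-[.5455,.0979])).round(3)) for a,b,c in blobs(s,lo,hi)])
o=robot.get_obs();print(o['tool_pos'],o['wrist_force'],o['time'])
E
```

```text
blue [(261, [231.2, 100.5], array([ 0.295, -0.251])), (687, [274.9, 271.9], array([0.041, 0.042])), (582, [350.0, 360.3], array([-0.076,  0.107]))]
yel [(227, [179.9, 91.1], array([ 0.38 , -0.237])), (638, [376.7, 250.7], array([-0.038, -0.039])), (496, [379.4, 311.8], array([-0.075,  0.041]))]
[0.41568099 0.17896467 0.24654851] [-0.07721561  0.31997304 -0.50970836] 12.45
```

View pics/side5.png

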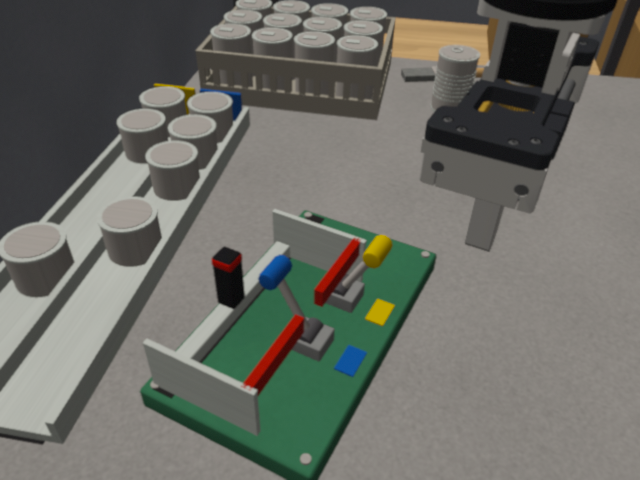

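The blue grip is now at (275,272), which is bank x = +0.041, its stop. Yellow at (377,251) hasn't moved, and the arm is clear.

```bash
python3 -c "
from bench import robot
print(robot.close_job())"
```

```text
the job is handed in; nothing more can be done
None
```

The blue lane is open: I slid the lock frame to about +0.040 m and threw the blue lever to its stop; yellow is untouched, the arm is clear, and the job was handed in at about 12.5 s (no verdict returned).

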